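# Gauge two centrifuge adapter sleeves and sort them

## Robot

A 6-joint arm with a two-finger parallel gripper is mounted at the origin on the work surface. World frame = base frame: x ahead of the robot, y to its left, z up, the work surface at z = 0. Lengths are in mm, angles in rad, forces in N, time in s.
With the tool pointing down it reaches from about 350 to 975 mm from the base axis. Payload 7.1 kg.
Tool frame: the origin (TCP) lies midway between the tips of the shut fingers; the grasp point (between the pads) lies 19 mm behind it; z points along the fingers, y is the line along which they close (so a half turn about z gives the same grasp; the last joint's range is limited). The gripper opens to 88 mm and grips with 3 to 60 N. Pads are 20 mm wide; open, the fingers measure 115 mm over their backs; the gripper's body (75 mm by 178 mm) begins 61 mm behind the grasp point.
Start: joints at [1.113, 0.423, 1.63, -0, 1.089, -0.019], TCP at [265.501, 565.786, 222.675] pointing down, gripper open.
Joint ranges: [-3, 3], [-0.9, 2.11], [0.09, 2.58], [-1.31, 4.45], [0.11, 2.69], [-2.54, 2.54]. Speed limits (rad/s): [2.39, 2.39, 3.01, 3.14, 3.14, 3.14].

## Interface

Orientations are given as a rotation vector (axis times angle).
In Python, from workcell import ctrl gives the robot as it stands. The module is installed in compiled form; this text tells all that it offers.
- The arm moves only by the tool apply_moves, never from a script. Its argument "targets" is a list of rows, each a list of 3 entries, a list of its own where there are three numbers: the opening, from -1 (shut) to 1 (fully open), then the shift along the tool's x, y, z normalised to -1 to 1, where 1 is 5 cm, then the turn, a rotation vector about the tool's x, y, z normalised to -1 to 1, where 1 is 90 degrees. In form: [[jaw, [x, y, z], [wx, wy, wz]], ...]. A call has 1 to 8 rows; each row shifts and turns the commanded pose from where the row before left it, along the tool's axes as they then stand; what a row does not reach is not made up. A row lasts 1/8 s, in which the tool goes at most 62.5 mm and 10.7 degrees, less where a joint would pass 70% of its speed; a pose out of reach is approached as far as the arm can. A call with a number of a shift or a turn outside -1 to 1 is refused whole. A call with a gripper value outside its range is refused whole. The fingers move at their own pace and stop on an object; the grip force is fixed at half the most. Time passes only in rows, so rows that do not move let the fingers close. It gives the time, the measured TCP pose, the force, the opening and the grip force at its end, in the units of the state.
- ctrl.get_obs(): the state, without advancing time (a new reading comes with each control period).
- ctrl.get_image(name): name is "side" or "top" or "wrist"; returns a dict with "pixels" (480x640x3 uint8, blue, green, red), "camera_matrix" (3x3 intrinsics, pixels), "k1" (the pictures are not rectified: a ray, as slopes to the right and down, at radius r is drawn at 1 + k1 r^2 times it, then the intrinsics apply), "view" (4x4, takes a point from world to camera coordinates); the wrist camera has in their place "hand_eye" (4x4, takes a point from camera to tool coordinates, whose origin is the TCP and whose axes are the flange's). Camera axes: x right, y down, z forward; pixel columns grow to the right and rows downward; lengths in mm; the calibration is good to about 2 mm. A picture is of the moment at which its call begins: read the wrist's pose just before it. There is no depth.
- ctrl.close_job(): hands the job in; it is judged then, once.
Trained networks look in the newest picture that a camera, given by its name, has taken for a name from the list of things; names that differ only in an ending like _2 or _b are one class to them, and where a whole thing is asked for, a point or a joint stands for the part that bears it (a point fixed in the world has none). Each returns a list of dicts, best first, with "score" (0 to 1); they miss things now and then, are a little off and sometimes report something else, mostly with a low value. They report only what shows in the picture. A call takes as long as a camera call. They do not tell look-alikes from the thing itself.
- ctrl.masks_of(label, camera): "region" (480x640 bool, what is visible of it) and "bbox" ([left, top, right, bottom] in pixels, round what is visible of it).
- ctrl.pinpoint(label, camera): "xy" ([column, row] in pixels: a listed point, or the origin of a listed thing).
The state is a dict: "t": time; "qpos": joint angles; "qvel": joint speeds; "joint_torque": joint torques, N m; "ee_pos": TCP position; "orientation": TCP orientation; "ft_force": force on the tool from outside, world axes, zero at the start; "moment": the same for the moment, N m; "width": finger opening in mm; "grasp_force": force on a finger pad.
Only numpy, scipy, OpenCV 4.12 (cv2) and the standard library are available. Lean on these libraries where they do the work, as an engineer would, in place of code of your own. Each camera call takes 0.05 s, during which the arm holds its last target. There are 200 camera calls.

## Task

Two white adapter sleeves look alike, but none, one or both of them may be blocked inside, where it cannot be seen. Slide each in turn down over the steel gauge pin as far as it will go without forcing it: if it goes fully home against the foot, stand it upright in the green tray; if it stops part-way, stand it upright in the red tray; sort each one before trying the other. Leave everything else on the bench undisturbed.

Things in the scene. Friction and masses are not known exactly. Their poses are not given: they have to be found in the camera images.
- sleeve_a: white plastic sleeve, 44 mm in outside diameter, 115 mm tall, standing mouth down, top closed (solid 40 mm, blue disc on it), about 150 g. Bore 28 mm across, 75 mm deep; but it may be faulty: then, unseen, something 30 mm or more up from the mouth blocks the pin. Origin: centre of its lower end (the mouth); z along its axis, up
- sleeve_b: looks just like sleeve_a: white plastic sleeve, 44 mm in outside diameter, 115 mm tall, standing mouth down, top closed (solid 40 mm, blue disc on it), about 150 g. Bore 28 mm across, 75 mm deep; but it may be faulty: then, unseen, something 30 mm or more up from the mouth blocks the pin. Origin: centre of its lower end (the mouth); z along its axis, up
- gauge: fit gauge fixed to the bench: grey square foot 120 x 120 mm, 16 mm thick, with an upright steel pin 25 mm in diameter in its middle. Origin: centre of the foot's underside
- pin_foot (a point): where the pin's axis meets the top face of the gauge's foot, 16 mm above the bench; a sleeve that is fully home has its mouth here, a blocked one stops with its mouth up to 35 mm higher
- pin_tip (a point): centre of the pin's flat top, 65 mm above pin_foot and 81 mm above the bench; the last 4 mm taper from 25 to 19 mm in diameter
- tray_green: green open tray, 170 x 170 mm, 25 mm high, walls and floor 5 mm thick, fixed to the bench. Origin: centre of its underside; x and y along its sides. For sleeves that fit
- tray_red: red open tray, 170 x 170 mm, 25 mm high, walls and floor 5 mm thick, fixed to the bench. Origin: centre of its underside; x and y along its sides. For sleeves that do not fit
- petri: bystander, to be left alone: stack of two clear culture dishes, 86 mm across, 32 mm high. Origin: centre of its underside
- beaker: bystander, to be left alone: open glass beaker, 72 mm across, 90 mm high. Origin: centre of its underside
- reagent: bystander, to be left alone: amber bottle with black cap, 64 mm across, 140 mm high. Origin: centre of its underside
- marker: bystander, to be left alone: white and red marker pen lying flat, 135 mm long, 18 mm thick. Origin: centre of its length, on the bench
- tub: bystander, to be left alone: white jar with blue cap, 60 mm across, 60 mm high. Origin: centre of its underside
Mind the look-alikes: they are no part of the job. What is shaped like the sleeve_b but pink or purple is not meant.

How it is judged:
By the outcome, as a careful person would: the job done as asked, in the order asked, and still so for the second after the job is handed in, with the robot touching nothing.
It also fails if it takes over 72 s, if anything falls off the work surface, if the arm or the gripper's body presses on something with over 40 N, if the wrist force passes 120 N, or if a joint passes its speed limit or range.

## Working session

There is one attempt and no reset: what is moved stays moved. The work goes in short steps, Python scripts to look and compute and a tool call to move; the robot and the scene stay as the last step left them, time stands still between calls to the robot, and variables do not carry over. Pictures are saved under pics/ and viewed, at most 10 in all, crops included, and the job is handed in when it is done.

Besides the shell and the picture viewer there is one more tool, called after "Emit:" as a command line: name --argument value ..., lists and objects as JSON in quotes. apply_moves: Moves the arm, as the interface text tells. Scaled input: -1 to 1 covers 5 cm each way for a shift and 90 degrees each way for a turn. Its arguments: {"type":"object","properties":{"targets":{"type":"array"}},"required":["targets"]}

```bash
mkdir -p pics; cat > h.py <<'E'
import numpy as np, cv2
from workcell import ctrl
from scipy.spatial.transform import Rotation as R
def cam(name):
    o=ctrl.get_obs(); im=ctrl.get_image(name)
    if name=="wrist":
        T=np.eye(4);T[:3,:3]=R.from_rotvec(o["orientation"]).as_matrix();T[:3,3]=o["ee_pos"]
        im["c2w"]=T@np.array(im["hand_eye"])
    else: im["c2w"]=np.linalg.inv(np.array(im["view"]))
    return im
def ray(im,uv):
    d=cv2.undistortPoints(np.array([[uv]],float),np.array(im["camera_matrix"],float),np.array([im["k1"],0,0,0,0],float))[0,0]
    # forward k1 model
    return im["c2w"][:3,3], im["c2w"][:3,:3]@np.array([d[0],d[1],1.])
def atz(im,uv,z):
    c,d=ray(im,uv); return c+d*(z-c[2])/d[2]
E
python3 - <<'E'
from h import *
o=ctrl.get_obs(); print({k:np.round(v,3) for k,v in o.items()})
Z=dict(sleeve_a=0,gauge=0,pin_foot=16,pin_tip=81,tray_green=0,tray_red=0,petri=0,beaker=0,reagent=0,marker=0,tub=0)
for n in("top","side"):
    im=cam(n); cv2.imwrite(f"pics/{n}0.png",im["pixels"]); print(n,im["c2w"][:3,3].round())
    for k,z in Z.items():
        for d in ctrl.pinpoint(k,n)[:4]:
            print(k,round(d["score"],2),np.round(d["xy"]),atz(im,d["xy"],z).round())
E
```

```text
{'t': np.float64(0.0), 'qpos': array([ 1.113,  0.424,  1.631, -0.   ,  1.089, -0.019]), 'qvel': array([ 0.001, -0.   ,  0.002,  0.001,  0.   , -0.   ]), 'joint_torque': array([-2.0000e-03, -5.4463e+01, -2.7366e+01,  6.4000e-02,  2.3000e-02,
       -0.0000e+00]), 'ee_pos': array([265.265, 565.289, 221.896]), 'orientation': array([-6.840e-01, -3.066e+00,  2.000e-03]), 'ft_force': array([-0.419, -0.186, -0.355]), 'moment': array([ 0.006,  0.005, -0.034]), 'grasp_force': np.float64(0.0), 'width': np.float64(87.813)}
top [ 389.   45. 1369.]
sleeve_a 0.87 [273. 209.] [674. 147.   0.]
sleeve_a 0.69 [168. 227.] [624. 392.   0.]
sleeve_a 0.66 [375. 240.] [608. -98.   0.]
sleeve_a 0.55 [273. 266.] [538. 139.   0.]
gauge 0.59 [331. 303.] [456.   4.   0.]
gauge 0.17 [294. 183.] [740.  98.   0.]
pin_foot 0.93 [327. 301.] [460.  14.  16.]
pin_foot 0.32 [375. 237.] [611. -95.  16.]
pin_tip 0.83 [330. 299.] [460.   7.  81.]
tray_red 0.96 [459. 317.] [ 432. -293.    0.]
tray_red 0.67 [203. 293.] [470. 301.   0.]
petri 0.82 [335. 218.] [656.  -2.   0.]
beaker 0.62 [376. 235.] [618. -99.   0.]
beaker 0
[... 204 characters left out ...]
 142. -475.  634.]
sleeve_a 0.96 [233. 184.] [622. 394.   0.]
sleeve_a 0.91 [369. 293.] [ 613. -109.    0.]
sleeve_a 0.89 [262. 246.] [536. 143.   0.]
sleeve_a 0.84 [308. 220.] [674. 148.   0.]
gauge 0.93 [270. 293.] [464.  18.   0.]
gauge 0.43 [456. 326.] [ 677. -273.    0.]
pin_foot 0.64 [271. 293.] [458.   5.  16.]
pin_foot 0.51 [270. 297.] [450.  -2.  16.]
pin_tip 0.64 [266. 267.] [456.  12.  81.]
tray_green 0.78 [199. 223.] [470. 305.   0.]
tray_red 0.96 [379. 421.] [ 431. -305.    0.]
petri 0.59 [349. 259.] [654. -12.   0.]
beaker 0.61 [456. 328.] [ 672. -275.    0.]
reagent 0.75 [277. 187.] [703. 309.   0.]
marker 0.94 [344. 219.] [743.  96.   0.]
tub 0.61 [392. 247.] [754. -46.   0.]
```

View pics/top0.png

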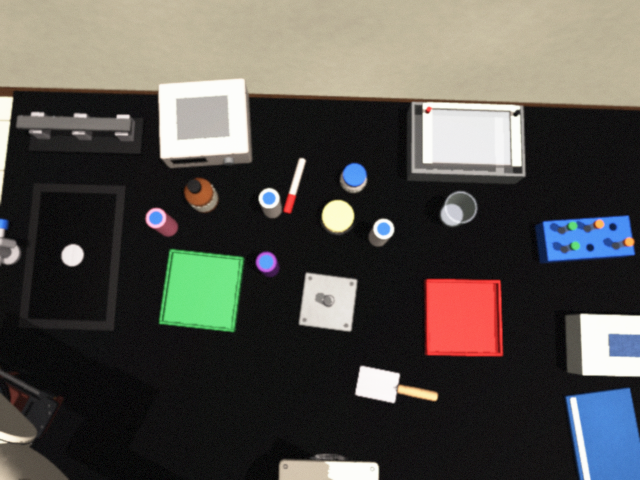

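View pics/side0.png

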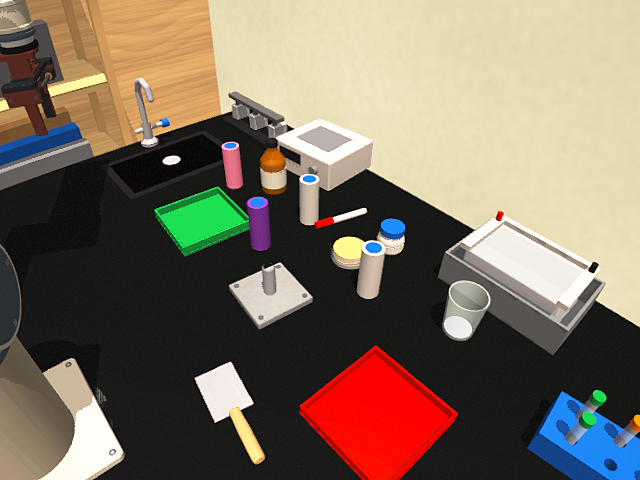

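The images show white sleeves at top-view px (270,200) and (381,230). The purple (267,265) and pink (160,220) ones are decoys. The gauge is at (328,302), the green tray at (202,290) and the red tray at (463,317). Next I'll refine these positions.

```bash
cat >> h.py <<'E'
def tri(obs):
    A=np.zeros((3,3));b=np.zeros(3)
    for c,d in obs:
        d=d/np.linalg.norm(d);P=np.eye(3)-np.outer(d,d);A+=P;b+=P@c
    return np.linalg.solve(A,b)
def blobs(im,lo,hi,amin=20,amax=1e6):
    h=cv2.cvtColor(im["pixels"],cv2.COLOR_BGR2HSV)
    n,l,s,c=cv2.connectedComponentsWithStats(cv2.inRange(h,lo,hi))
    return [(c[i],s[i,4],s[i,:4]) for i in range(1,n) if amin<s[i,4]<amax]
BL=((95,120,80),(125,255,255))
E
python3 - <<'E'
from h import *
T=cam("top");S=cam("side")
for nm,im in(("T",T),("S",S)):
    for c,a,_ in blobs(im,*BL,amin=15,amax=600): print(nm,c.round(1),a,atz(im,c,115).round(1))
    for lo,hi,k in(((50,150,60),(70,255,255),"green"),((0,200,100),(5,255,255),"red")):
        for c,a,b in blobs(im,lo,hi,amin=2000): print(nm,k,c.round(1),a,b,atz(im,c,10).round(1))
m=ctrl.masks_of("gauge","top")[0];print(m["score"],m["bbox"])
r=m["region"].astype(np.uint8);M=cv2.moments(r,True);c=(M['m10']/M['m00'],M['m01']/M['m00']);print(c,atz(T,c,16))
q=cv2.minAreaRect(np.argwhere(r)[:,::-1].astype(np.float32));print(q,atz(T,q[0],16), [atz(T,p,16).round() for p in cv2.boxPoints(q)])
E
```

```text
T [354.2 173.9] 444 [734.  -37.4 115. ]
T [268.6 197.9] 109 [674.4 148.1 115. ]
T [155.5 217.5] 115 [623.3 391.  115. ]
T [  3.5 223.4] 78 [600.5 720.1 115. ]
T [383.3 228.4] 114 [ 614.5 -102.7  115. ]
T [265.8 261.4] 136 [535.1 148.1 115. ]
T [626.4 345.3] 247 [ 379.1 -621.2  115. ]
S [164.8 122. ] 53 [561.4 625.  115. ]
S [229.9 145. ] 49 [625.8 393.  115. ]
S [308.8 178.5] 68 [675.5 148.5 115. ]
S [257.  201.8] 106 [536.5 149.  115. ]
S [392.2 228.2] 423 [684.3 -87.8 115. ]
S [373.2 247.2] 139 [ 615.6 -102.4  115. ]
S green [201.8 219.9] 4005 [154 186  95  71] [475.1 299.5  10. ]
S red [377.6 416.5] 12386 [299 345 159 135] [ 430.8 -301.2   10. ]Traceback (most recent call last):
  File "<stdin>", line 7, in <module>
IndexError: list index out of range
```

Emit:
apply_moves --targets '[[1,[0,0,0],[0,0,0.103]],[1,[0,0,-0.3],[0,0,0.103]],[1,[0,0,-0.3],[0,0,0.103]],[1,[0,0,-0.3],[0,0,0.103]],[1,[0,0,-0.3],[0,0,0.103]],[1,[0,0,-0.3],[0,0,0.103]],[1,[0,0,-0.3],[0,0,0.103]],[1,[0,0,0],[0,0,0]]]'

```text
t: 2.35
ee_pos: [265.8, 566.4, 313.9]
orientation: [-2.22, -2.222, -0.004]
ft_force: [0.2, 1.1, -0.3]
width: 87.8
grasp_force: 0.0
```

Emit:
apply_moves --targets '[[1,[-0.9,0.3,0],[0,0,0]],[1,[-0.9,0.3,0],[0,0,0]],[1,[-0.9,0.3,0],[0,0,0]],[1,[-0.9,0.3,0],[0,0,0]],[1,[-0.9,0.3,0],[0,0,0]],[1,[-0.9,0.3,0],[0,0,0]],[1,[-0.9,0.3,0],[0,0,0]],[1,[-0.9,0.3,0],[0,0,0]]]'

```text
t: 3.35
ee_pos: [385.2, 204.1, 312.1]
orientation: [-2.217, -2.225, 0.001]
ft_force: [1.2, 0.4, 0.7]
width: 88.2
grasp_force: 0.0
```

Emit:
apply_moves --targets '[[1,[-0.9,0.3,0],[0,0,0]],[1,[-0.9,0.3,0],[0,0,0]],[1,[-0.9,0.3,0],[0,0,0]],[1,[-0.9,0.3,0],[0,0,0]],[1,[-0.4,0.3,0],[0,0,0]],[1,[0,0,0],[0,0,0]],[1,[0,0,0],[0,0,0]]]'

```text
t: 4.22
ee_pos: [459.5, 6.1, 312.1]
orientation: [-2.22, -2.222, 0.001]
ft_force: [0.0, -0.1, -0.3]
width: 87.8
grasp_force: 0.0
```

```bash
python3 - <<'E'
from h import *
im=cam("wrist");cv2.imwrite("pics/w1.png",im["pixels"]);print(im["c2w"].round(2), ctrl.get_obs()["ee_pos"],ctrl.get_obs()["qpos"].round(2))
for k,z in(("pin_tip",81),("pin_foot",16),("gauge",0)):
    for d in ctrl.pinpoint(k,"wrist")[:2]: print(k,d["score"],d["xy"],atz(im,d["xy"],z).round(1))
E
```

```text
[[ 1.0000e+00  0.0000e+00 -0.0000e+00  4.5896e+02]
 [ 0.0000e+00 -9.6000e-01 -2.9000e-01  8.4970e+01]
 [-0.0000e+00  2.9000e-01 -9.6000e-01  4.7519e+02]
 [ 0.0000e+00  0.0000e+00  0.0000e+00  1.0000e+00]] [459.49720136   6.37297986 312.23473163] [-0.01  0.07  1.88  0.    1.19 -0.01]
pin_tip 0.71 [314.5, 200.4] [454.9  12.3  81. ]
pin_foot 0.69 [320.4, 189.6] [461.2  13.1  16. ]
gauge 0.58 [318.2, 187.1] [458.6  13.6   0. ]
gauge 0.41 [317.9, 204.3] [458.2  -7.4   0. ]
```

View pics/w1.png

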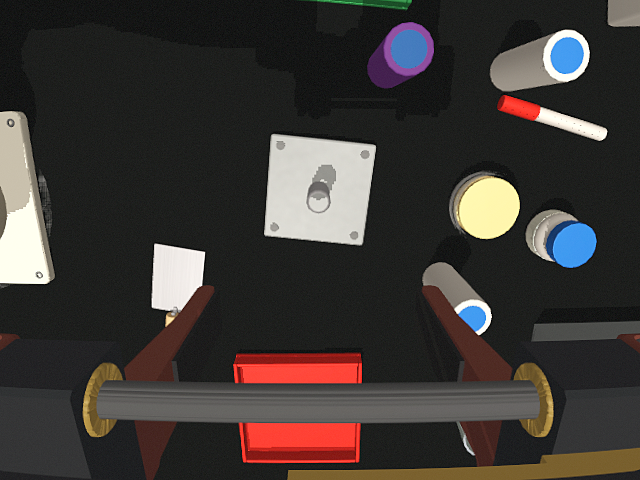

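The wrist view shows the foot with corners near (271,135), (376,146), (363,245) and (265,235), and the pin top near (317,200). I'll measure the foot outline and crop in on the pin.

```bash
cat > pin.py <<'E'
from h import *
im=cam("wrist");p=im["pixels"]
g=cv2.cvtColor(p,cv2.COLOR_BGR2HSV);m=cv2.inRange(g,(0,0,150),(180,40,255));m[:100]=0;m[300:]=0;m[:,:230]=0;m[:,400:]=0
m=cv2.morphologyEx(m,cv2.MORPH_OPEN,np.ones((3,3)))
c=max(cv2.findContours(m,cv2.RETR_EXTERNAL,cv2.CHAIN_APPROX_NONE)[0],key=cv2.contourArea)
W=np.array([atz(im,q[0],16)[:2] for q in c],np.float32);r=cv2.minAreaRect(W);print("foot",np.round(r[0],1),np.round(r[1],1),round(r[2],1))
for c,a,_ in blobs(im,*BL,amin=300): print("blue",c.round(1),a,atz(im,c,115).round(1))
cv2.imwrite("pics/pin.png",cv2.resize(p[150:230,280:360],None,fx=7,fy=7,interpolation=cv2.INTER_CUBIC))
E
python3 pin.py
```

```text
foot [458.3  11.4] [118.6 119. ] 84.1
blue [407.8  49.2] 1082 [534.7 148.9 115. ]
blue [565.5  55.6] 929 [674.5 148.6 115. ]
blue [570.2 243.6] 1841 [706.6 -22.4 115. ]
blue [472.6 316.6] 434 [ 616.8 -100.1  115. ]
```

View pics/pin.png

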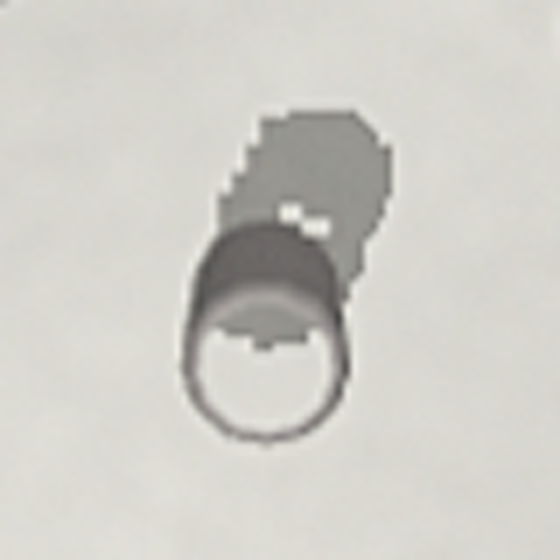

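Emit:
apply_moves --targets '[[1,[-0.54,0.78,0],[0,0,0]],[1,[-0.54,0.78,0],[0,0,0]],[1,[-0.54,0.78,0],[0,0,0]],[1,[-0.54,0.78,0],[0,0,0]],[1,[0,0,0],[0,0,0]],[1,[0,0,0],[0,0,0]]]'

```text
t: 5.22
ee_pos: [615.3, -101.7, 312.2]
orientation: [-2.221, -2.22, 0.001]
ft_force: [0.4, 0.4, 0.6]
width: 87.9
grasp_force: 0.0
```

```bash
python3 - <<'E'
from h import *
o=ctrl.get_obs();im=cam("wrist");print(o["ee_pos"].round(1),o["orientation"].round(4))
for c,a,_ in blobs(im,*BL,amin=300): print("blue",c.round(1),a,atz(im,c,115).round(1))
E
```

```text
[ 615.3 -101.7  312.2] [-2.2206e+00 -2.2204e+00  1.1000e-03]
blue [447.4 144.2] 2217 [729.7 -38.  115. ]
blue [317.7 214.4] 798 [ 614.  -102.3  115. ]
blue [314.7 457.6] 1614 [ 610.3 -390.4  115. ]
```

Emit:
apply_moves --targets '[[1,[0,0,0.95],[0,0,0]],[1,[0,0,0.95],[0,0,0]],[1,[-0.01,-0.01,0.95],[0,0,0]],[1,[0,0,0.95],[0,0,0]],[1,[0,0,0.6],[0,0,0]],[1,[0,0,0.4],[0,0,0]],[1,[0,0,0],[0,0,0]],[1,[0,0,0],[0,0,0]]]'

```text
t: 6.28
ee_pos: [616.5, -102.8, 74.1]
orientation: [2.22, 2.22, 0.002]
ft_force: [-0.6, 0.4, 0.7]
width: 88.3
grasp_force: 0.0
```

Emit:
apply_moves --targets '[[-1,[0,0,0],[0,0,0]],[-1,[0,0,0],[0,0,0]],[-1,[0,0,0],[0,0,0]],[-1,[0,0,0],[0,0,0]],[-1,[0,0,0],[0,0,0]],[-1,[0,0,0],[0,0,0]],[-1,[0,0,0],[0,0,0]],[-1,[0,0,0],[0,0,0]]]'

```text
t: 7.28
ee_pos: [615.6, -102.9, 72.7]
orientation: [-2.222, -2.221, 0.0]
ft_force: [-0.4, -0.5, 0.6]
width: 43.5
grasp_force: 30.0
```

Emit:
apply_moves --targets '[[-1,[0,0,-0.3],[0,0,0]],[-1,[0,0,-0.6],[0,0,0]],[-1,[0,0,-0.8],[0,0,0]],[-1,[0,0,-0.5],[0,0,0]],[-1,[0.28,-0.44,0],[0,0,0]],[-1,[0.5,-0.7,0],[0,0,0]],[-1,[0.5,-0.7,0],[0,0,0]],[-1,[0.5,-0.6,0],[0,0,0]]]'

```text
t: 8.28
ee_pos: [492.4, -13.2, 183.4]
orientation: [2.222, 2.22, 0.001]
ft_force: [0.9, -0.4, -1.4]
width: 43.8
grasp_force: 30.0
```

Emit:
apply_moves --targets '[[-1,[0.3,-0.4,0],[0,0,0]],[-1,[0.2,-0.3,0],[0,0,0]],[-1,[0,0,0],[0,0,0]],[-1,[0,0,0],[0,0,0]]]'

```text
t: 8.78
ee_pos: [459.7, 10.9, 183.1]
orientation: [2.221, 2.22, 0.001]
ft_force: [0.1, -0.0, -2.1]
width: 43.9
grasp_force: 30.0
```

```bash
python3 - <<'E'
from h import *
o=ctrl.get_obs();print(o["ee_pos"].round(1),o["orientation"].round(3),o["ft_force"].round(1),o["width"])
im=cam("wrist");cv2.imwrite("pics/w2.png",im["pixels"][150:450,150:490])
for c,a,_ in blobs(im,*BL,amin=300): print("blue",c.round(1),a,atz(im,c,o["ee_pos"][2]+43).round(1))
s=cam("side");cv2.imwrite("pics/s2.png",cv2.resize(s["pixels"][150:350,170:390],None,fx=3,fy=3))
E
```

```text
[459.7  10.9 183.1] [2.221e+00 2.220e+00 1.000e-03] [ 0.1 -0.  -2.1] 43.90609606061935
blue [459.   19.6] 2150 [498.4 119.  226.1]
blue [632.1 292.4] 680 [568.5  35.9 226.1]
blue [317.9 354.6] 4549 [458.9  13.6 226.1]
```

View pics/s2.png

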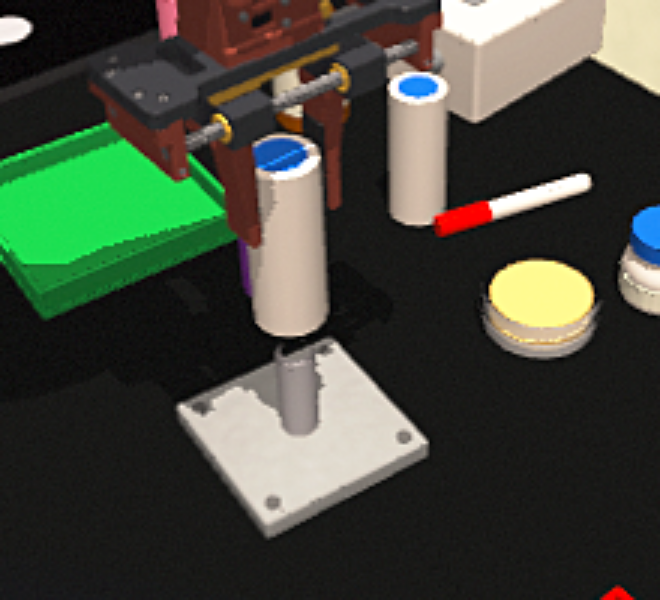

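Emit:
apply_moves --targets '[[-1,[0,-0.015,0.3],[0,0,0]],[-1,[0,0,0.2],[0,0,0]],[-1,[0,0,0.1],[0,0,0]],[-1,[0,0,0.05],[0,0,0]],[-1,[0,0,0.05],[0,0,0]],[-1,[0,0,0],[0,0,0]]]'

```text
t: 9.62
ee_pos: [458.7, 11.1, 147.8]
orientation: [2.221, 2.22, 0.002]
ft_force: [3.3, -1.5, -3.3]
width: 43.5
grasp_force: 30.0
```

Emit:
apply_moves --targets '[[-1,[-0.005,0.01,0.05],[0,0,0]],[-1,[0,0,0.05],[0,0,0]],[-1,[0,0,0.05],[0,0,0]],[-1,[0,0,0.05],[0,0,0]],[-1,[0,0,0.05],[0,0,0]],[-1,[0,0,0.05],[0,0,0]],[-1,[0,0,0.05],[0,0,0]],[-1,[0,0,0],[0,0,0]]]'

```text
t: 10.62
ee_pos: [458.8, 10.9, 130.0]
orientation: [2.222, 2.22, 0.001]
ft_force: [5.0, 0.2, -3.3]
width: 43.9
grasp_force: 30.0
```

Emit:
apply_moves --targets '[[-1,[0,0.015,0.04],[0,0,0]],[-1,[0,0,0.04],[0,0,0]],[-1,[0,0,0.04],[0,0,0]],[-1,[0,0,0.04],[0,0,0]],[-1,[0,0,0],[0,0,0]]]'

```text
t: 11.25
ee_pos: [459.0, 10.9, 121.9]
orientation: [-2.222, -2.221, 0.001]
ft_force: [3.2, -0.5, -3.9]
width: 44.2
grasp_force: 30.0
```

Emit:
apply_moves --targets '[[-1,[0,0.015,0.04],[0,0,0]],[-1,[0,0,0.04],[0,0,0]],[-1,[0,0,0.04],[0,0,0]],[-1,[0,0,0],[0,0,0]]]'

```text
t: 11.75
ee_pos: [459.3, 10.9, 115.8]
orientation: [-2.221, -2.22, 0.002]
ft_force: [0.5, 0.2, -2.5]
width: 43.9
grasp_force: 30.0
```

Emit:
apply_moves --targets '[[-1,[0,0,0.04],[0,0,0]],[-1,[0,0,0.04],[0,0,0]],[-1,[0,0,0.04],[0,0,0]],[-1,[0,0,0],[0,0,0]]]'

```text
t: 12.25
ee_pos: [459.8, 10.9, 110.0]
orientation: [-2.222, -2.221, 0.001]
ft_force: [0.8, 0.3, -1.5]
width: 43.8
grasp_force: 30.0
```

Lateral force is gone and the mouth is now at about 37.6 mm. I'll continue down.

Emit:
apply_moves --targets '[[-1,[0,0,0.04],[0,0,0]],[-1,[0,0,0.04],[0,0,0]],[-1,[0,0,0.04],[0,0,0]],[-1,[0,0,0],[0,0,0]]]'

```text
t: 12.75
ee_pos: [460.4, 10.9, 106.8]
orientation: [2.221, 2.22, 0.001]
ft_force: [-11.1, -0.1, 37.0]
width: 43.6
grasp_force: 30.0
```

Emit:
apply_moves --targets '[[-1,[0,0,0.04],[0,0,0]],[-1,[0,0,0.04],[0,0,0]],[-1,[0,0,0.04],[0,0,0]],[-1,[0,0,0],[0,0,0]]]'

```text
t: 13.25
ee_pos: [460.3, 10.9, 101.0]
orientation: [2.221, 2.22, 0.001]
ft_force: [-11.3, 0.1, 41.0]
width: 43.6
grasp_force: 30.0
```

Force rose to 37–41 N while the tool kept descending. Either the sleeve is slipping in the grip at a block or it is jamming. I'll back off to unload, then measure the height of the disc.

Emit:
apply_moves --targets '[[-1,[0,-0.01,-0.02],[0,0,0]],[-1,[0,0,-0.02],[0,0,0]],[-1,[0,0,0],[0,0,0]]]'

```text
t: 13.62
ee_pos: [460.1, 10.9, 101.5]
orientation: [2.221, 2.22, 0.002]
ft_force: [-3.9, -1.8, 16.3]
width: 43.2
grasp_force: 30.0
```

```bash
cat > disc.py <<'E'
from h import *
o=ctrl.get_obs();print(o["ee_pos"].round(1),o["ft_force"].round(1),o["width"].round(1))
s=cam("side");t=cam("top")
for n,im in(("S",s),("T",t)):
    for c,a,b in blobs(im,*BL,amin=10,amax=300):
        print(n,c.round(1),a,b)
p=o["ee_pos"]
for h in(0,16,25,36,48):
    q=s["view"]@np.array([p[0],p[1],h+115,1]);k=np.array(s["camera_matrix"]);x,y=q[:2]/q[2];f=1+s["k1"]*(x*x+y*y)
    print("mouth",h,"-> side px",(k@[x*f,y*f,1])[:2].round(1))
cv2.imwrite("pics/s3.png",cv2.resize(s["pixels"][170:350,180:380],None,fx=3.3,fy=3.3))
E
python3 disc.py
```

```text
Traceback (most recent call last):
  File "disc.py", line 2, in <module>
    o=ctrl.get_obs();print(o["ee_pos"].round(1),o["ft_force"].round(1),o["width"].round(1))
                                                                       ^^^^^^^^^^^^^^^^
AttributeError: 'float' object has no attribute 'round'
```

```bash
sed -i 's/,o\["width"\].round(1)//' disc.py; python3 disc.py
```

```text
[460.1  10.9 101.5] [-3.9 -1.8 16.3]
S [164.8 122. ] 53 [160 118  10   9]
S [228.8 145.2] 38 [224 143  10   5]
S [308.8 178.5] 68 [303 176  13   7]
S [266.8 237. ] 116 [258 231  17  12]
T [268.6 197.9] 109 [263 192  12  12]
T [155.5 217.5] 117 [150 212  12  12]
T [  3.5 223.4] 78 [  0 218   8  12]
T [265.6 261.8] 158 [259 255  14  14]
T [614.7 342.5] 61 [610 336  12  13]
T [623.9 337.5] 37 [615 336  17   5]
T [629.8 347.3] 147 [614 336  26  20]
mouth 0 -> side px [266.7 252.3]
mouth 16 -> side px [266.2 245.5]
mouth 25 -> side px [265.9 241.6]
mouth 36 -> side px [265.5 236.8]
mouth 48 -> side px [265.1 231.4]
```

View pics/s3.png

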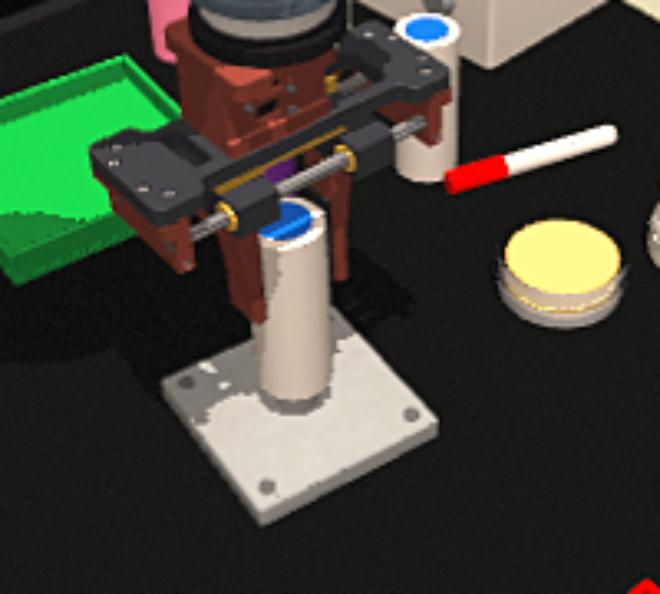

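The disc pixel (266.8, 237) matches a mouth height of about 36 mm, and bare pin shows under the sleeve. So this one is blocked about 20 mm short of home and goes in the red tray.

Emit:
apply_moves --targets '[[-1,[0,0,-0.1],[0,0,0]],[-1,[0,0,-0.2],[0,0,0]],[-1,[0,0,-0.3],[0,0,0]],[-1,[0,0,-0.4],[0,0,0]],[-1,[0,0,-0.4],[0,0,0]],[-1,[0,0,-0.2],[0,0,0]],[-1,[0,0,0],[0,0,0]]]'

```text
t: 14.6
ee_pos: [459.9, 10.9, 181.0]
orientation: [2.221, 2.22, 0.002]
ft_force: [0.6, -0.8, -2.2]
width: 43.9
grasp_force: 30.0
```

Emit:
apply_moves --targets '[[-1,[-0.3,0,0],[0,0,0]],[-1,[-0.7,-0.08,0],[0,0,0]],[-1,[-0.9,-0.1,0],[0,0,0]],[-1,[-0.9,-0.1,0],[0,0,0]],[-1,[-0.9,-0.1,0],[0,0,0]],[-1,[-0.9,-0.1,0],[0,0,0]],[-1,[-0.8,-0.1,0],[0,0,0]],[-1,[-0.5,0,0],[0,0,0]]]'

```text
t: 15.6
ee_pos: [428.8, -286.3, 179.2]
orientation: [-2.223, -2.218, 0.001]
ft_force: [0.2, 0.5, -1.2]
width: 43.8
grasp_force: 30.0
```

Emit:
apply_moves --targets '[[-1,[-0.3,0,0],[0,0,0]],[-1,[0,0,0],[0,0,0]],[-1,[0,0,0],[0,0,0]]]'

```text
t: 15.98
ee_pos: [429.9, -298.2, 179.8]
orientation: [-2.221, -2.22, 0.0]
ft_force: [0.1, -0.3, -1.2]
width: 43.5
grasp_force: 30.0
```

```bash
python3 - <<'E'
from h import *
o=ctrl.get_obs();print(o["ee_pos"].round(1),o["ft_force"].round(1),o["orientation"].round(3),o["width"])
s=cam("side")
p=o["ee_pos"]
for c,a,b in blobs(s,*BL,amin=10,amax=500): print(c.round(1),a)
for h in(36,43,50,57):
    q=s["view"]@np.array([p[0],p[1],p[2]+h,1]);k=np.array(s["camera_matrix"]);x,y=q[:2]/q[2];f=1+s["k1"]*(x*x+y*y)
    print("top above tcp",h,(k@[x*f,y*f,1])[:2].round(1))
E
```

```text
[ 429.9 -298.2  179.8] [ 0.1 -0.3 -1.2] [-2.221 -2.22   0.   ] 43.549010212668975
[164.8 122. ] 54
[229.9 145. ] 49
[308.8 178.5] 68
[257.  201.8] 106
top above tcp 36 [394.7 332.4]
top above tcp 43 [395.5 328.7]
top above tcp 50 [396.3 325. ]
top above tcp 57 [397.2 321.2]
```

Emit:
apply_moves --targets '[[-1,[0,0,0.4],[0,0,0]],[-1,[0,0,0.6],[0,0,0]],[-1,[0,0,0.5],[0,0,0]],[-1,[0,0,0.3],[0,0,0]],[-1,[0,0,0.2],[0,0,0]],[-1,[0,0,0.06],[0,0,0]],[-1,[0,0,0.04],[0,0,0]],[-1,[0,0,0],[0,0,0]]]'

```text
t: 17.02
ee_pos: [430.6, -299.3, 75.6]
orientation: [2.222, 2.22, 0.0]
ft_force: [0.2, 0.2, -2.1]
width: 43.7
grasp_force: 30.0
```

Emit:
apply_moves --targets '[[-1,[0,0,0.02],[0,0,0]],[-1,[0,0,0.02],[0,0,0]],[-1,[0,0,0],[0,0,0]]]'

```text
t: 17.4
ee_pos: [430.3, -299.1, 73.2]
orientation: [2.222, 2.221, -0.0]
ft_force: [0.2, 0.1, -1.8]
width: 43.9
grasp_force: 30.0
```

Emit:
apply_moves --targets '[[-1,[0,0,0.02],[0,0,0]],[-1,[0,0,0.02],[0,0,0]],[-1,[0,0,0],[0,0,0]]]'

```text
t: 17.77
ee_pos: [430.2, -299.0, 71.0]
orientation: [-2.222, -2.221, 0.0]
ft_force: [-0.1, -0.4, -1.3]
width: 43.4
grasp_force: 30.0
```

Emit:
apply_moves --targets '[[-1,[0,0,0.02],[0,0,0]],[-1,[0,0,0],[0,0,0]]]'

```text
t: 18.02
ee_pos: [430.3, -299.1, 70.8]
orientation: [2.222, 2.221, -0.0]
ft_force: [-2.7, 1.1, 6.8]
width: 43.6
grasp_force: 30.0
```

Emit:
apply_moves --targets '[[1,[0,0,0],[0,0,0]],[1,[0,0,0],[0,0,0]],[1,[0,0,0],[0,0,0]],[1,[0,0,0],[0,0,0]],[1,[0,0,0],[0,0,0]],[1,[0,0,-0.4],[0,0,0]],[1,[0,0,-0.8],[0,0,0]],[1,[0,0,-0.9],[0,0,0]]]'

```text
t: 19.02
ee_pos: [429.8, -298.7, 175.8]
orientation: [-2.221, -2.22, 0.0]
ft_force: [0.1, -0.6, -0.0]
width: 87.6
grasp_force: 0.0
```

Emit:
apply_moves --targets '[[1,[0,0,-0.9],[0,0,0]],[1,[0,0,-0.9],[0,0,0]],[1,[0,0,-0.9],[0,0,0]],[1,[0,0,0],[0,0,0]],[1,[0.9,0.49,0],[0,0,0]],[1,[0.9,0.49,0],[0,0,0]],[1,[0.9,0.49,0],[0,0,0]],[1,[0.9,0.49,0],[0,0,0]]]'

```text
t: 20.02
ee_pos: [528.3, -117.5, 308.7]
orientation: [-2.221, -2.219, 0.002]
ft_force: [0.3, -0.2, -0.4]
width: 87.7
grasp_force: 0.0
```

Emit:
apply_moves --targets '[[1,[0.9,0.49,0],[0,0,0]],[1,[0.9,0.49,0],[0,0,0]],[1,[0.9,0.49,0],[0,0,0]],[1,[0.9,0.49,0],[0,0,0]],[1,[0.9,0.49,0],[0,0,0]],[1,[0.84,0.48,0],[0,0,0]],[1,[0,0,0],[0,0,0]],[1,[0,0,0],[0,0,0]]]'

```text
t: 21.02
ee_pos: [674.1, 147.4, 308.5]
orientation: [-2.221, -2.22, 0.004]
ft_force: [-1.2, -0.5, -0.6]
width: 87.9
grasp_force: 0.0
```

```bash
python3 - <<'E'
from h import *
o=ctrl.get_obs();im=cam("wrist");print(o["ee_pos"].round(1),o["orientation"].round(4))
for c,a,_ in blobs(im,*BL,amin=300): print("blue",c.round(1),a,atz(im,c,115).round(1))
s=cam("side")
for c,a,b in blobs(s,*BL,amin=10,amax=500): print("S",c.round(1),a,b,atz(s,c,120).round(1))
cv2.imwrite("pics/s4.png",s["pixels"])
E
```

```text
[674.1 147.4 308.5] [-2.2208 -2.2204  0.0039]
blue [168.5 213.3] 812 [534.  148.7 115. ]
blue [319.4 213.4] 823 [674.2 148.3 115. ]
blue [381.  356.1] 1507 [737.9  -2.2 115. ]
S [164.8 122. ] 53 [160 118  10   9] [557.4 614.4 120. ]
S [229.9 145. ] 49 [224 143  12   5] [621.1 384.6 120. ]
S [308.8 178.5] 68 [303 176  13   7] [670.3 142.5 120. ]
S [257.  201.8] 106 [250 198  15   9] [532.7 143.  120. ]
S [392.2 228.2] 425 [380 218  26  21] [679.  -91.5 120. ]
S [385.  376.2] 326 [374 367  22  19] [ 430.1 -298.4  120. ]
```

View pics/s4.png

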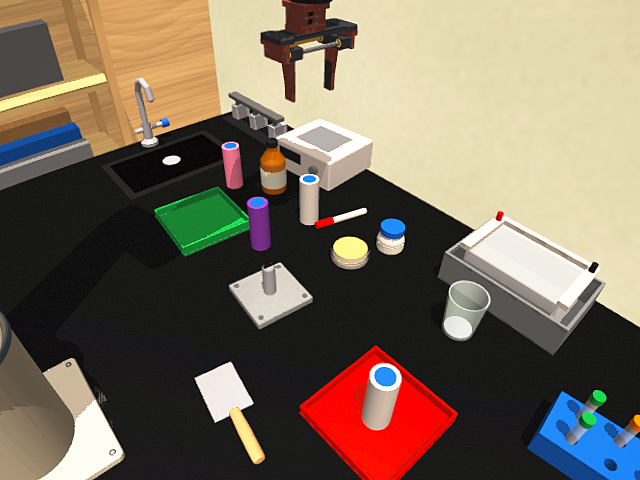

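Sleeve A stands upright in the red tray (base near px 378,425), disc at (430,-298). Now I'll grasp sleeve B.

Emit:
apply_moves --targets '[[1,[0.01,0.01,0.9],[0,0,0]],[1,[0,0,0.9],[0,0,0]],[1,[0,0,0.9],[0,0,0]],[1,[0,0,0.9],[0,0,0]],[1,[0,0,0.7],[0,0,0]],[1,[0,0,0.4],[0,0,0]],[1,[0,0,0],[0,0,0]],[1,[0,0,0],[0,0,0]]]'

```text
t: 22.12
ee_pos: [676.6, 148.2, 76.8]
orientation: [2.221, 2.22, 0.003]
ft_force: [0.6, -0.2, 0.5]
width: 87.4
grasp_force: 0.0
```

Emit:
apply_moves --targets '[[-1,[0,0,0],[0,0,0]],[-1,[0,0,0],[0,0,0]],[-1,[0,0,0],[0,0,0]],[-1,[0,0,0],[0,0,0]],[-1,[0,0,0],[0,0,0]],[-1,[0,0,0],[0,0,0]],[-1,[0,0,0],[0,0,0]],[-1,[0,0,0],[0,0,0]]]'

```text
t: 23.12
ee_pos: [675.5, 148.3, 75.2]
orientation: [-2.222, -2.221, 0.0]
ft_force: [-0.2, 0.2, 0.6]
width: 43.6
grasp_force: 30.9
```

Emit:
apply_moves --targets '[[-1,[0,0,-0.3],[0,0,0]],[-1,[0,0,-0.6],[0,0,0]],[-1,[0,0,-0.8],[0,0,0]],[-1,[0,0,-0.5],[0,0,0]],[-1,[-0.25,-0.4,0],[0,0,0]],[-1,[-0.45,-0.7,0],[0,0,0]],[-1,[-0.45,-0.7,0],[0,0,0]],[-1,[-0.45,-0.7,0],[0,0,0]]]'

```text
t: 24.12
ee_pos: [549.5, 67.8, 186.0]
orientation: [2.221, 2.221, 0.001]
ft_force: [1.1, -0.7, -1.2]
width: 43.2
grasp_force: 30.9
```

Emit:
apply_moves --targets '[[-1,[-0.45,-0.7,0],[0,0,0]],[-1,[-0.4,-0.6,0],[0,0,0]],[-1,[-0.2,-0.35,0],[0,0,0]],[-1,[-0.1,-0.16,0],[0,0,0]],[-1,[0,0,0],[0,0,0]],[-1,[0,0,0],[0,0,0]]]'

```text
t: 24.88
ee_pos: [461.1, 11.3, 185.4]
orientation: [2.221, 2.221, 0.001]
ft_force: [0.2, -0.0, -1.6]
width: 43.6
grasp_force: 30.9
```

Emit:
apply_moves --targets '[[-1,[-0.006,-0.024,0.3],[0,0,0]],[-1,[0,0,0.2],[0,0,0]],[-1,[0,0,0.1],[0,0,0]],[-1,[0,0,0.05],[0,0,0]],[-1,[0,0,0.05],[0,0,0]],[-1,[0,0,0],[0,0,0]]]'

```text
t: 25.62
ee_pos: [458.9, 10.6, 150.2]
orientation: [2.222, 2.221, 0.0]
ft_force: [0.7, 1.5, -2.3]
width: 43.7
grasp_force: 30.9
```

Emit:
apply_moves --targets '[[-1,[0,0,0.04],[0,0,0]],[-1,[0,0,0.04],[0,0,0]],[-1,[0,0,0.04],[0,0,0]],[-1,[0,0,0],[0,0,0]]]'

```text
t: 26.12
ee_pos: [458.9, 10.6, 144.1]
orientation: [2.222, 2.221, 0.0]
ft_force: [0.3, 0.1, -1.6]
width: 43.5
grasp_force: 30.8
```

Emit:
apply_moves --targets '[[-1,[0,0.008,0.05],[0,0,0]],[-1,[0,0,0.05],[0,0,0]],[-1,[0,0,0.05],[0,0,0]],[-1,[0,0,0.05],[0,0,0]],[-1,[0,0,0.05],[0,0,0]],[-1,[0,0,0.05],[0,0,0]],[-1,[0,0,0],[0,0,0]]]'

```text
t: 27.0
ee_pos: [459.1, 10.6, 129.0]
orientation: [-2.222, -2.221, 0.0]
ft_force: [1.0, -0.3, -1.0]
width: 44.0
grasp_force: 30.9
```

Mouth at about 54 mm. From here I'll take short steps and check the force after each.

Emit:
apply_moves --targets '[[-1,[0,0,0.04],[0,0,0]],[-1,[0,0,0.04],[0,0,0]],[-1,[0,0,0.02],[0,0,0]],[-1,[0,0,0],[0,0,0]]]'

```text
t: 27.5
ee_pos: [459.1, 10.6, 124.1]
orientation: [-2.222, -2.221, 0.0]
ft_force: [-0.9, 0.4, -1.8]
width: 43.6
grasp_force: 30.9
```

Emit:
apply_moves --targets '[[-1,[0,0,0.04],[0,0,0]],[-1,[0,0,0.04],[0,0,0]],[-1,[0,0,0.04],[0,0,0]],[-1,[0,0,0],[0,0,0]]]'

```text
t: 28.0
ee_pos: [459.1, 10.6, 118.0]
orientation: [-2.222, -2.221, 0.0]
ft_force: [1.1, 0.1, -1.7]
width: 43.2
grasp_force: 30.9
```

Emit:
apply_moves --targets '[[-1,[0,0,0.04],[0,0,0]],[-1,[0,0,0.04],[0,0,0]],[-1,[0,0,0.03],[0,0,0]],[-1,[0,0,0],[0,0,0]]]'

```text
t: 28.5
ee_pos: [459.1, 10.6, 112.6]
orientation: [-2.222, -2.221, 0.0]
ft_force: [0.3, -0.1, -1.0]
width: 43.4
grasp_force: 30.9
```

Emit:
apply_moves --targets '[[-1,[0,0,0.03],[0,0,0]],[-1,[0,0,0.03],[0,0,0]],[-1,[0,0,0.03],[0,0,0]],[-1,[0,0,0],[0,0,0]]]'

```text
t: 29.0
ee_pos: [459.6, 10.6, 111.0]
orientation: [2.221, 2.22, 0.001]
ft_force: [-10.5, -0.0, 39.3]
width: 43.5
grasp_force: 30.0
```

It stopped again at a mouth height of about 36 mm. To rule out wedging, I'll back off, shift sideways within the clearance and retry gently.

Emit:
apply_moves --targets '[[-1,[0,0,-0.06],[0,0,0]],[-1,[0,0,-0.06],[0,0,0]],[-1,[0,0,0],[0,0,0]]]'

```text
t: 29.38
ee_pos: [459.2, 10.6, 114.2]
orientation: [2.222, 2.221, 0.0]
ft_force: [-0.6, 0.6, -1.6]
width: 43.8
grasp_force: 30.0
```

Emit:
apply_moves --targets '[[-1,[0.015,-0.012,0.03],[0,0,0]],[-1,[0,0,0.02],[0,0,0]],[-1,[0,0,0.02],[0,0,0]],[-1,[0,0,0],[0,0,0]]]'

```text
t: 29.88
ee_pos: [459.1, 11.4, 111.5]
orientation: [2.222, 2.22, 0.001]
ft_force: [-2.1, -0.2, 13.2]
width: 43.8
grasp_force: 30.0
```

```bash
python3 disc.py | grep -E "^\[|S \[2[56]|mouth"
```

```text
[459.1  11.4 111.5] [-2.1 -0.2 13.2]
S [265.1 236.1] 148 [257 231  17  11]
mouth 0 -> side px [266.1 252.4]
mouth 16 -> side px [265.6 245.6]
mouth 25 -> side px [265.3 241.7]
mouth 36 -> side px [264.9 236.9]
mouth 48 -> side px [264.5 231.5]
```

Emit:
apply_moves --targets '[[-1,[0,0,-0.06],[0,0,0]],[-1,[-0.03,0.02,0],[0,0,0]],[-1,[0,0,0.04],[0,0,0]],[-1,[0,0,0.02],[0,0,0]],[-1,[0,0,0],[0,0,0]]]'

```text
t: 30.6
ee_pos: [459.5, 10.0, 111.4]
orientation: [-2.222, -2.22, 0.0]
ft_force: [-2.7, 1.2, 16.1]
width: 43.7
grasp_force: 30.0
```

The stop is at the same height wherever I place it sideways, and the side view puts the mouth at about 37 mm. Sleeve B is blocked too, so it also goes in the red tray, next to A.

Emit:
apply_moves --targets '[[-1,[0,0,-0.1],[0,0,0]],[-1,[0,0,-0.2],[0,0,0]],[-1,[0,0,-0.3],[0,0,0]],[-1,[0,0,-0.4],[0,0,0]],[-1,[0,0,-0.4],[0,0,0]],[-1,[0,0,-0.1],[0,0,0]],[-1,[0,0,0],[0,0,0]]]'

```text
t: 31.48
ee_pos: [459.4, 9.8, 186.0]
orientation: [2.222, 2.221, 0.0]
ft_force: [0.4, -0.1, -1.4]
width: 43.6
grasp_force: 30.0
```

Emit:
apply_moves --targets '[[-1,[-0.3,0,0],[0,0,0]],[-1,[-0.7,0.03,0],[0,0,0]],[-1,[-0.9,0.04,0],[0,0,0]],[-1,[-0.9,0.04,0],[0,0,0]],[-1,[-0.9,0.04,0],[0,0,0]],[-1,[-0.8,0.03,0],[0,0,0]],[-1,[-0.5,0,0],[0,0,0]],[-1,[-0.28,0,0],[0,0,0]]]'

```text
t: 32.48
ee_pos: [467.4, -255.8, 184.8]
orientation: [-2.223, -2.218, 0.001]
ft_force: [-1.2, 0.8, -1.3]
width: 43.7
grasp_force: 30.0
```

Emit:
apply_moves --targets '[[-1,[0,0,0],[0,0,0]],[-1,[0,0,0],[0,0,0]]]'

```text
t: 32.72
ee_pos: [468.0, -253.4, 185.4]
orientation: [-2.221, -2.221, 0.0]
ft_force: [0.3, -0.0, -2.0]
width: 43.4
grasp_force: 30.0
```

Emit:
apply_moves --targets '[[-1,[0,0,0.4],[0,0,0]],[-1,[0,0,0.6],[0,0,0]],[-1,[0,0,0.5],[0,0,0]],[-1,[0,0,0.3],[0,0,0]],[-1,[0,0,0.2],[0,0,0]],[-1,[0,0,0.04],[0,0,0]],[-1,[0,0,0],[0,0,0]],[-1,[0,0,0],[0,0,0]]]'

```text
t: 33.72
ee_pos: [468.8, -254.4, 84.3]
orientation: [2.221, 2.22, 0.0]
ft_force: [-0.2, 0.1, -1.2]
width: 43.6
grasp_force: 30.0
```

Emit:
apply_moves --targets '[[-1,[0,0,0.02],[0,0,0]],[-1,[0,0,0.02],[0,0,0]],[-1,[0,0,0],[0,0,0]]]'

```text
t: 34.1
ee_pos: [468.3, -254.1, 81.6]
orientation: [-2.222, -2.221, 0.0]
ft_force: [-0.0, -0.1, -1.1]
width: 43.8
grasp_force: 30.0
```

Emit:
apply_moves --targets '[[-1,[0,0,0.02],[0,0,0]],[-1,[0,0,0.01],[0,0,0]],[-1,[0,0,0],[0,0,0]]]'

```text
t: 34.48
ee_pos: [468.3, -254.1, 80.1]
orientation: [-2.222, -2.221, 0.0]
ft_force: [-0.6, -0.0, -0.6]
width: 43.3
grasp_force: 30.0
```

Emit:
apply_moves --targets '[[-1,[0,0,0.015],[0,0,0]],[-1,[0,0,0],[0,0,0]]]'

```text
t: 34.72
ee_pos: [468.5, -254.2, 79.7]
orientation: [2.222, 2.221, -0.0]
ft_force: [-1.5, 0.1, 3.5]
width: 43.7
grasp_force: 30.0
```

It has touched the tray floor. I'll release, retract and check.

Emit:
apply_moves --targets '[[1,[0,0,0],[0,0,0]],[1,[0,0,0],[0,0,0]],[1,[0,0,0],[0,0,0]],[1,[0,0,0],[0,0,0]],[1,[0,0,0],[0,0,0]],[1,[0,0,-0.4],[0,0,0]],[1,[0,0,-0.8],[0,0,0]],[1,[0,0,-0.9],[0,0,0]]]'

```text
t: 35.72
ee_pos: [467.9, -253.8, 185.0]
orientation: [-2.221, -2.22, 0.001]
ft_force: [0.7, -0.6, 1.3]
width: 87.9
grasp_force: 0.0
```

Emit:
apply_moves --targets '[[1,[0,0,-0.9],[0,0,0]],[1,[0.5,0,-0.9],[0,0,0]],[1,[0.9,0,-0.3],[0,0,0]],[1,[0.9,0,0],[0,0,0]],[1,[0.9,0,0],[0,0,0]],[1,[0.9,0,0],[0,0,0]],[1,[0,0,0],[0,0,0]],[1,[0,0,0],[0,0,0]]]'

```text
t: 36.72
ee_pos: [468.6, -49.3, 289.5]
orientation: [2.221, 2.221, -0.0]
ft_force: [0.2, -0.3, -0.2]
width: 87.9
grasp_force: 0.0
```

```bash
python3 - <<'E'
from h import *
s=cam("side");cv2.imwrite("pics/s5.png",s["pixels"])
for c,a,b in blobs(s,*BL,amin=10,amax=500): print("S",c.round(1),a,atz(s,c,120).round(1))
E
```

```text
S [164.8 122. ] 53 [557.4 614.4 120. ]
S [228.3 145.5] 32 [616.9 385.1 120. ]
S [257.  201.9] 107 [532.6 142.9 120. ]
S [392.2 228.2] 424 [679.  -91.5 120. ]
S [379.9 341.1] 269 [ 467.8 -254.2  120. ]
S [385.  376.2] 326 [ 430.1 -298.4  120. ]
```

View pics/s5.png

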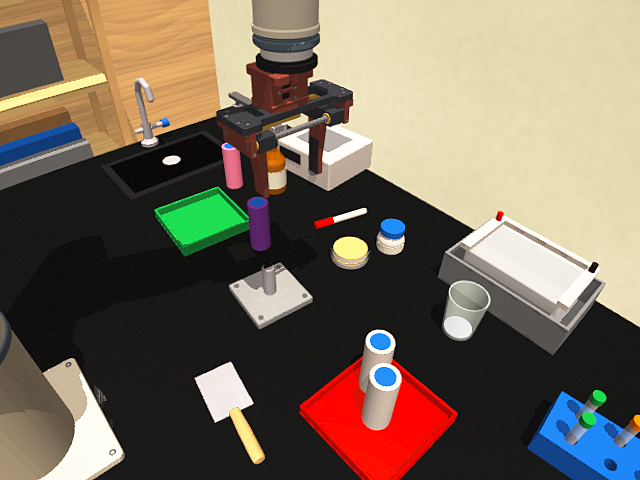

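Both sleeves stand upright in the red tray, with discs at px (380,341) and (385,376). Everything else is where it was, so I'm handing in.

```bash
python3 -c "from workcell import ctrl; print(ctrl.close_job())"
```

```text
the job is handed in; nothing more can be done
None
```

Job handed in at about 37 s: both sleeves stopped about 20 mm short of the foot, so both stand upright in the red tray; the first was pressed to 41 N and slipped about 6 mm in the grip, the second to 39 N, more than "without forcing" intended.

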